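Open the double-latched cover of a bench label machine

ROBOT

A 6-joint arm with a two-finger parallel gripper is mounted at the origin on a cart in front of the work surface, level with it; the furniture and walls round the work are solid. World frame = base frame: x ahead of the robot, y to its left, z up, the work surface at z = 0. Lengths are in m, angles in rad, forces in N, time in s.
With the tool pointing down it reaches from about 0.3 to 0.825 m from the base axis. Payload 5.4 kg.
Tool frame: the origin (TCP) lies midway between the tips of the shut fingers; the grasp point (between the pads) lies 19 mm behind it (r.hold_point_z is the distance from the TCP to the grasp point, in m); z points along the fingers, y is the line along which they close (so a half turn about z gives the same grasp; the last joint's range is limited). The gripper opens to 92 mm and grips with 3 to 60 N. Pads are 20 mm wide; open, the fingers measure 128 mm over their backs; the gripper's body (75 mm by 189 mm) begins 69 mm behind the grasp point.
Start: joints at [0.904, 0.158, 1.597, -0, 1.386, -0.21], TCP at [0.254, 0.516, 0.215] pointing down, gripper open.
Joint ranges: [-2.91, 2.91], [-0.94, 2.29], [0.18, 2.7], [-1.29, 4.43], [0.17, 2.64], [-3, 3]. Speed limits (rad/s): [2.57, 2.57, 3.14, 3.14, 3.14, 3.14].

INTERFACE

Orientations are given as a unit quaternion [x, y, z, w].
In Python, from cell import readout, cams, order, models, r gives the robot as it stands. The module is installed in compiled form; this text tells all that it offers.
- The arm moves only by the shell command python3 -m pendant 'ROWS' [FORCE]. ROWS is JSON, a list of rows, each a list of 7 numbers: the shift along the tool's x, y, z in cm, then the turn, a rotation vector about the tool's x, y, z in degrees, then the opening, from 0 (shut) to 1 (fully open). In form: [[dx, dy, dz, rx, ry, rz, grip], ...]. A call has exactly 10 rows; each row is the pose to reach, as a shift and turn from the pose commanded when the call began, along the tool's axes at that moment; what a row does not reach only later rows make up. A row lasts 1/10 s, in which the tool goes at most 50 mm and 8.59 degrees, less where a joint would pass 70% of its speed; a pose out of reach is approached as far as the arm can. A call with a gripper value outside its range is refused whole. The fingers move at their own pace and stop on an object; FORCE is the grip in N (left out, the last holds). Time passes only in rows, so rows that repeat a pose let the fingers close, or fill a call up. It gives the time, the measured TCP pose, the force, the opening and the grip force at its end, in the units of the state.
- readout.state(): the state, without advancing time (a new reading comes with each control period).
- cams.snapshot(name): name is "scene" or "top" or "wrist"; returns the picture (384x512x3 uint8, blue, green, red); there is no depth.
- cams.camera_info(name): a dict with "fx", "fy", "cx", "cy" (pixels), "R" (3x3) and "t" (3): a world point X has camera coordinates R X + t. Camera axes: x right, y down, z forward; pixel columns grow to the right and rows downward; lengths in m; the calibration is good to about 2 mm. A picture is of the moment at which its call begins: read the wrist's pose just before it. camera_info takes no time and is no camera call; for the wrist camera it gives the pose at the moment of the call.
- order.hand_in(): hands the job in; it is judged then, once.
Trained networks look in the newest picture that a camera, given by its name, has taken for a name from the list of things; names that differ only in an ending like _2 or _b are one class to them, and where a whole thing is asked for, a point or a joint stands for the part that bears it (a point fixed in the world has none). Each returns a list of dicts, best first, with "conf" (0 to 1); they miss things now and then, are a little off and sometimes report something else, mostly with a low value. They report only what shows in the picture. A call takes as long as a camera call.
- models.spot_in(camera, label): "centre" ([column, row] in pixels, amid what is visible of it).
The state is a dict: "time_s": time; "joint_positions": joint angles; "joint_vel": joint speeds; "joint_torque": joint torques, N m; "tcp_pos": TCP position; "orientation": TCP orientation; "wrist_force": force on the tool from outside, world axes, zero at the start; "ft_torque": the same for the moment, N m; "grip_width": opening from 0.0 (shut) to 1.0 (fully open); "grip_force": force on a finger pad.
Only numpy, scipy, OpenCV 4.12 (cv2) and the standard library are available. Lean on these libraries where they do the work, as an engineer would, in place of code of your own. Each camera call takes 0.05 s, during which the arm holds its last target. There are 200 camera calls.

TASK

The label machine on the bench has run out of labels: open its cover so that the roll can be changed. Turn the black wing knob to undo the main latch, raise the cover a little until the safety catch stops it, then feel along under the cover's front edge for the catch's hidden yellow tongue, ease the tongue to the machine's left and lift the cover past the catch and fully back, where it stays by itself. Never force the cover against the catch or the tongue against its stop, and leave the things round the machine alone.

Things in the scene. Friction and masses are not known exactly. Their poses are not given: they have to be found in the camera images.
- labeller: Bench label machine, fixed: light grey housing 215 x 200 mm, 104 mm high, with a dark hinged cover. Origin at the middle of its underside; x from its front to its back (the front, with display and keys, faces -x), y to its left as seen from the robot, z up. Outer face of the front wall at x = -110 mm; the cover's nose overhangs it to x = -158 mm. 194 mm free between the nose's side cheeks.
- catch_slot (a point): Middle of the slot in the front wall (130 mm wide), 110 mm before, 20 mm left of and 77 mm above the machine's origin. Out of it stands the safety catch's tongue: a yellow upright plate 6.5 mm thick (y), reaching out to x = -151 mm (machine frame), z = 78 to 98 mm, 3 mm higher or lower. Its y differs from machine to machine: anywhere from -15 to +55 mm. While the cover is down its skirt hides it.
- search_band (a point): Middle of the band under the nose where the tongue is felt for: 135 mm before, 20 mm left of, 85 mm above the machine's origin. Here the tongue (pivot at x = -85 mm) swings to +y only, against a spring of 2 to 5 N: pushed 16 to 20 mm it lets the cover pass, at 21 mm it meets a hard stop; let go, it springs back. From the +y side it does not give. Over 14 N bends it.
- cover (a joint): Angle of the cover about its back hinge (rad): 0 closed, 1.30 fully open against its stop. Stiff hinges hold it wherever it is left; lifting it takes 8 to 12 N at the wing knob. The safety catch stops it at about 0.10 to 0.17 rad (it varies); more than 25 N on the catch is forcing it. The catch no longer holds it once it is raised above about 0.25 rad.
- cover_hinge (a point): Point on the cover's hinge axis (parallel to the machine's y), in the machine's middle plane, 106 mm above the bench, 85 mm behind the machine's origin.
- cover_edge (a point): Middle of the lower outer edge of the cover's front skirt, moves with the cover: closed, 158 mm in front of the machine's origin and 86 mm above the bench; 243 mm before and 20 mm below the hinge axis. The skirt is 5 mm thick and 204 mm wide.
- knob_grip (a point): Middle of the wing of the black wing knob on the cover's nose, 84 mm in front of the machine's origin: an upright bar 44 mm long, 13 mm thick and 27 mm high, its foot 7 mm and its top 34 mm above the cover's deck (deck 118 mm above the bench when closed). The point's y axis runs along the wing.
- latch_knob (a joint): Angle of the wing knob (rad), growing anticlockwise seen from above: 0 locked (wing crosswise, along the machine's y), free of its keep above 1.1, stop at 1.45. It stays where it is left (friction about 0.1 N m).
- new_roll: Fresh roll of white labels standing on the bench, 69 mm across, 52 mm high; origin under its middle. Leave alone.
- roll_on: Roll-on bottle with red cap standing on the bench, 36 x 42 mm, 106 mm high; origin under its middle. Leave alone.
- tape_roll: Roll of brown packing tape lying on the bench, 94 mm across, 48 mm high; origin under its middle. Leave alone.
- green_pack: Small green carton lying on the bench, 56 x 80 x 30 mm; origin under its middle. Leave alone.

How it is judged:
On the way, in this order (a step that is already met when the one before it is completed fails the run):
1. the wing knob is turned to its free position (value of joint latch_knob above 1 rad), for 0.1 s.
2. the cover stands raised on its safety catch (value of joint cover between 0.06 and 0.19 rad), for 0.2 s.
3. the cover is past the safety catch (value of joint cover above 0.3 rad), for 0.1 s.
At the end, for the whole second after the job is handed in: The cover stands open by more than 1.12 rad (64 degrees) and still, and the wing knob is in its free position (more than 1.0 rad) (value of joint cover above 1.12 rad and velocity of joint cover between -0.05 and 0.05 rad/s and value of joint latch_knob above 1 rad); the robot touches nothing.
It fails at once if the safety catch is forced: more than 25 N between its claw and the cover's striker loop (contact force between safety_catch_c4 and cover_c13 above 25 N).
It fails at once if the tongue is pushed with more than 14 N (contact force between safety_catch_c1 and anything else above 14 N).
It fails at once if the fresh roll, the roll-on bottle, the tape roll or the green pack is moved by more than 30 mm (distance of any of new_roll, roll_on, tape_roll, green_pack from where it was at the start of the episode above 0.03 m).
It also fails if it takes over 72 s, if anything falls off the work surface, if the arm or the gripper's body presses on something with over 40 N, if the wrist force passes 120 N, or if a joint passes its speed limit or range.

## Working session

There is one attempt and no reset: what is moved stays moved. The work goes in short steps, Python scripts to look and compute and a shell command to move; the robot and the scene stay as the last step left them, time stands still between calls to the robot, and variables do not carry over. Pictures are saved under pics/ and viewed, at most 13 in all, crops included, and the job is handed in when it is done.

```bash
mkdir -p pics; python3 - <<'E'
from cell import readout,cams,models
import cv2,numpy as np
s=readout.state();print(s)
for c in("scene","top"):
    im=cams.snapshot(c);cv2.imwrite(f"pics/{c}0.png",im)
    i=cams.camera_info(c);print(c,i)
    for n in("labeller","knob_grip","cover_edge","new_roll","roll_on","tape_roll","green_pack"):
        print(n,[(d["centre"],round(d["conf"],2)) for d in models.spot_in(c,n)[:2]])
a=cv2.imread("pics/scene0.png");b=cv2.imread("pics/top0.png")
E
```

```text
{'time_s': 0.0, 'joint_positions': array([ 9.03901683e-01,  1.59056069e-01,  1.59821311e+00,  1.09828085e-05,
        1.38619636e+00, -2.10091534e-01]), 'joint_vel': array([ 1.24680635e-03, -3.20697628e-04, -5.18773952e-04, -2.31315068e-03,
       -6.60879298e-05, -1.08818080e-03]), 'joint_torque': array([-6.18821505e-04, -3.85562253e+01, -3.22105265e+01,  6.99730706e-02,
        3.77994776e-02, -1.35533642e-04]), 'tcp_pos': array([0.25324102, 0.51553989, 0.21362456]), 'orientation': array([ 2.26421768e-01,  9.74028904e-01, -8.45555901e-04, -4.02476901e-04]), 'wrist_force': array([-0.30620811, -1.20997634,  0.54633337]), 'ft_torque': array([-0.0095064 , -0.04129043,  0.01514275]), 'grip_force': 0.0, 'grip_width': 1.0003564057595622}
scene {'fx': 484.6878857929815, 'fy': 484.6878857929815, 'cx': 255.33485916085135, 'cy': 196.9513146519718, 'R': array([[ 0.79607369, -0.60518762,  0.00382598],
       [-0.45919764, -0.60812985, -0.64754583],
       [ 0.39421341,  0.51373732, -0.7620169 ]]), 't': array([-0.41092251,  0.36367623,  1.03719067])}
labeller [([244.2, 161.0], 0.97)]
knob_grip [
[... 190 characters left out ...]
4.8, 309.8], 0.75), ([235.1, 156.1], 0.7)]
green_pack [([286.9, 296.5], 0.85), ([235.5, 153.7], 0.54)]
top {'fx': 377.1460926754165, 'fy': 377.1460926754165, 'cx': 252.58736158859466, 'cy': 191.83323883325852, 'R': array([[ 0.02807159, -0.999583  ,  0.00676811],
       [-0.9872727 , -0.02878492, -0.15640986],
       [ 0.15653946, -0.0022913 , -0.98766905]]), 't': array([0.0300639 , 0.56863403, 1.07235367])}
labeller [([195.9, 172.3], 0.78)]
knob_grip [([196.6, 187.7], 0.57)]
cover_edge [([196.5, 172.1], 0.65)]
new_roll [([282.5, 249.5], 0.8), ([334.8, 256.3], 0.74)]
roll_on [([290.5, 212.2], 0.45)]
tape_roll [([334.6, 253.1], 0.71)]
green_pack [([328.2, 221.0], 0.84), ([333.0, 257.0], 0.24)]
```

View pics/scene0.png

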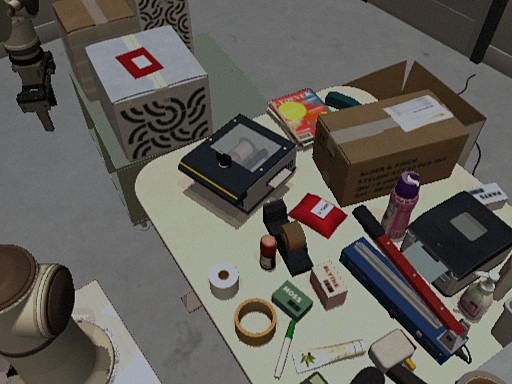

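View pics/top0.png

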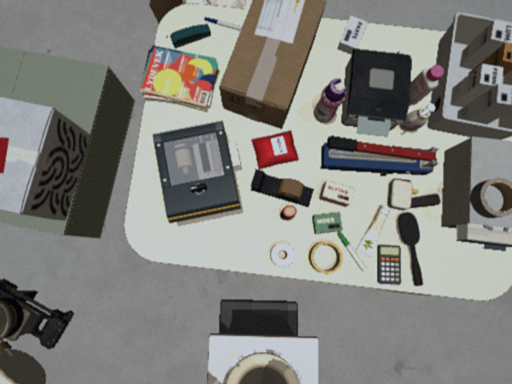

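The pictures show the labeller with its front edge about (167,220)-(241,208) in the top view and its knob near (198,188). The small items lie to its right, well clear.

```bash
cat > h.py <<'E'
import numpy as np,cv2
from cell import readout,cams,models
def ray(c,p,z,info=None):
    i=info or cams.camera_info(c);R=i["R"];o=-R.T@i["t"]
    d=R.T@np.array([(p[0]-i["cx"])/i["fx"],(p[1]-i["cy"])/i["fy"],1]);return o+d*(z-o[2])/d[2]
def proj(i,X):
    c=i["R"]@np.array(X)+i["t"];return np.array([i["fx"]*c[0]/c[2]+i["cx"],i["fy"]*c[1]/c[2]+i["cy"]])
E
python3 - <<'E'
from h import *
b=cv2.imread("pics/top0.png")[115:230,145:250];cv2.imwrite("pics/topc.png",cv2.resize(b,None,fx=5,fy=5,interpolation=cv2.INTER_CUBIC))
a=cv2.imread("pics/scene0.png")[105:215,170:305];cv2.imwrite("pics/scenec.png",cv2.resize(a,None,fx=5,fy=5,interpolation=cv2.INTER_CUBIC))
E
```

```text
(no output)
```

View pics/topc.png

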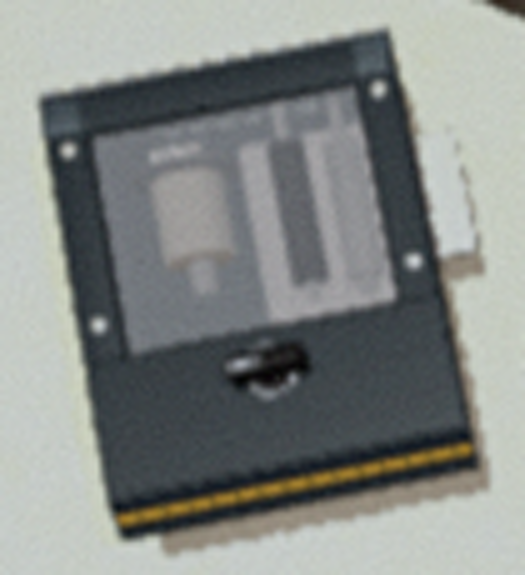

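View pics/scenec.png

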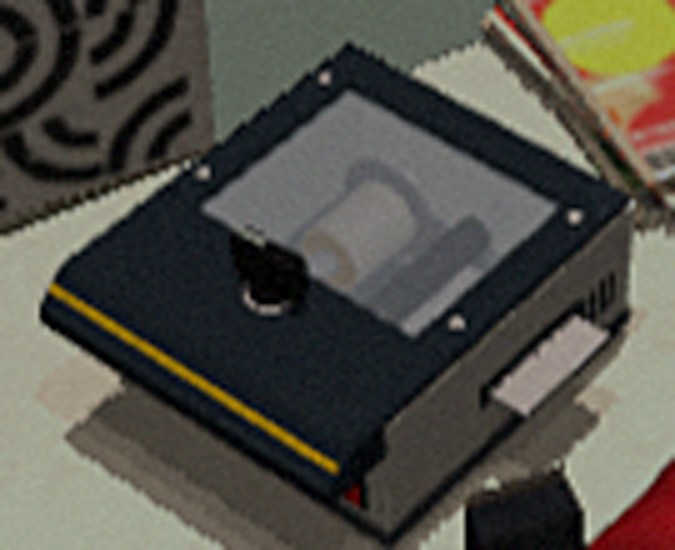

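```bash
python3 - <<'E'
from h import *
from scipy.optimize import least_squares
obs=[("top",(169.8,223),(-.158,.102,.086)),("top",(240,209),(-.158,-.102,.086)),
("top",(190.6,188.8),(-.084,.022,.150)),("top",(206,185.7),(-.084,-.022,.150)),
("scene",(178.4,168.5),(-.158,.102,.086)),("scene",(238,203.5),(-.158,-.102,.086)),
("scene",(217,151.5),(-.084,.022,.152)),("scene",(231.2,157.5),(-.084,-.022,.152))]
I={c:cams.camera_info(c) for c in("top","scene")}
def T(p,X):
    c,s=np.cos(p[2]),np.sin(p[2]);return np.array([p[0]+c*X[0]-s*X[1],p[1]+s*X[0]+c*X[1],X[2]])
f=lambda p:np.concatenate([proj(I[c],T(p,X))-np.array(u) for c,u,X in obs])
r=least_squares(f,[.6,.15,.1],loss="soft_l1");print(r.x,np.degrees(r.x[2]));print(f(r.x).reshape(-1,2).round(1))
p=r.x;np.save("m.npy",p)
for n,X in dict(knob=(-.084,0,.145),edge=(-.158,0,.086),hinge=(.085,0,.106),band=(-.135,.02,.085)).items(): print(n,T(p,X).round(4),np.hypot(*T(p,X)[:2]).round(3))
E
```

```text
[0.64302359 0.21302756 0.2324203 ] 13.316702309956634
[[ 0.2 -0.1]
 [ 1.2 -0.7]
 [-0.8 -0.8]
 [-0.1 -0.9]
 [-0.3  0.9]
 [-2.3  3.6]
 [ 0.5 -1.4]
 [-0.9  0.3]]
knob [0.5613 0.1937 0.145 ] 0.594
edge [0.4893 0.1766 0.086 ] 0.52
hinge [0.7257 0.2326 0.106 ] 0.762
band [0.507  0.2014 0.085 ] 0.546
```

```bash
python3 -m pendant '[[-4.2,-1.5,0,0,0,5,1],[-8.4,-3.1,0,0,0,10,1],[-12.6,-4.6,0,0,0,15,1],[-16.7,-6.1,0,0,0,20,1],[-20.9,-7.7,0,0,0,25,1],[-25.1,-9.2,0,0,0,30,1],[-29.3,-10.7,0,0,0,35,1],[-33.5,-12.3,0,0,0,40,1],[-37.7,-13.8,0,0,0,45,1],[-41.9,-15.3,0,0,0,50.5,1]]' 20
python3 - <<'E'
from h import *
i=cams.camera_info("wrist");im=cams.snapshot("wrist");cv2.imwrite("pics/w1.png",im)
print(models.spot_in("wrist","knob_grip"));s=readout.state();print(s)
m=np.load("m.npy");c,sn=np.cos(m[2]),np.sin(m[2])
print("pred px",proj(i,(m[0]-.084*c,m[1]-.084*sn,.145)),i["R"],i["t"])
E
```

```text
time_s: 1.8
tcp_pos: [0.5633, 0.1924, 0.2148]
orientation: [0.622, 0.783, 0.0, 0.0]
wrist_force: [0.3, 0.4, -0.4]
grip_width: 1.001
grip_force: 0.0
[{'centre': [251.6, 192.1], 'conf': 0.84}]
{'time_s': 1.9, 'joint_positions': array([ 0.12222762,  0.21214508,  1.53592544, -0.00157424,  1.39236835,
       -0.10290235]), 'joint_vel': array([ 0.07349212, -0.03569035,  0.04288579,  0.04230802,  0.02518937,
       -0.02328989]), 'joint_torque': array([ -1.71779472, -39.9900949 , -32.9225421 ,  -0.18417997,
        -0.162471  ,   0.18574812]), 'tcp_pos': array([0.56520336, 0.18972804, 0.21446311]), 'orientation': array([ 6.23094997e-01,  7.82145569e-01, -1.30631605e-04,  9.57033445e-04]), 'wrist_force': array([0.27674273, 1.17894776, 0.54094563]), 'ft_torque': array([-0.00387212,  0.07308654,  0.04520597]), 'grip_force': 0.0, 'grip_width': 0.9991800266868275}
pred px [253.38124015 198.72818154] [[ 9.74019548e-01  2.26462669e-01  7.60915746e-04]
 [ 2.16230521e-01 -9.30999038e-01  2.94083582e-01]
 [ 6.73073647e-02 -2.86278624e-01 -9.55779403e-01]] [-0.59254201  0.02388589  0.41058043]
```

View pics/w1.png

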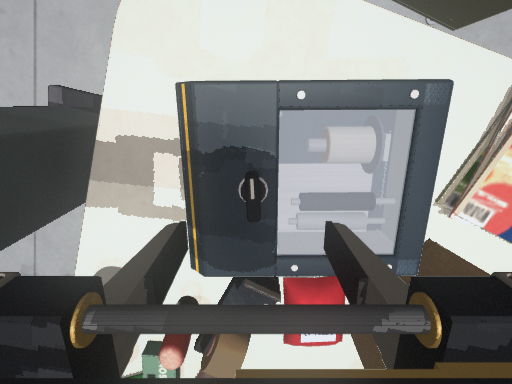

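The wing at (253,175)-(255,220) lies upright in the wrist picture, square to the fingers and centred between them, so I go straight down.

```bash
python3 -m pendant '[[0.1,0,2,0,0,0,1],[0.2,0,4,0,0,0,0.8],[0.2,0,6,0,0,0,0.6],[0.2,0,7.5,0,0,0,0.6],[0.2,0,8.3,0,0,0,0.6],[0.2,0,8.7,0,0,0,0.6],[0.2,0,8.7,0,0,0,0.4],[0.2,0,8.7,0,0,0,0.2],[0.2,0,8.7,0,0,0,0],[0.2,0,8.7,0,0,0,0]]' 30; python3 -m pendant '[[0,0,0,0,0,0,0],[0,0,0,0,0,0,0],[0,0,0,0,0,0,0],[0,0,0,0,0,-4,0],[0,0,0,0,0,-8,0],[0,0,0,0,0,-12,0],[0,0,0,0,0,-16,0],[0,0,0,0,0,-20,0],[0,0,0,0,0,-24,0],[0,0,0,0,0,-28,0]]'
```

```text
time_s: 2.9
tcp_pos: [0.5622, 0.1959, 0.1283]
orientation: [0.62, 0.784, 0.0, 0.0]
wrist_force: [0.2, 0.0, 0.6]
grip_width: 0.277
grip_force: 0.0
time_s: 3.9
tcp_pos: [0.5595, 0.1953, 0.1277]
orientation: [0.411, 0.912, -0.002, -0.002]
wrist_force: [-9.1, -3.3, 7.5]
grip_width: 0.137
grip_force: 30.0
```

```bash
python3 -m pendant '[[0,0,0,0,0,-6,0],[0,0,0,0,0,-12,0],[0,0,0,0,0,-18,0],[0,0,0,0,0,-24,0],[0,0,0,0,0,-30,0],[0,0,0,0,0,-36,0],[0,0,0,0,0,-42,0],[0,0,0,0,0,-46,0],[0,0,0,0,0,-48,0],[0,0,0,0,0,-48,0]]'; python3 -c "
from cell import readout
s=readout.state();print(s['joint_positions'],s['wrist_force'],s['ft_torque'],s['orientation'])"
```

```text
time_s: 4.9
tcp_pos: [0.5592, 0.1944, 0.1277]
orientation: [0.005, 1.0, -0.002, -0.003]
wrist_force: [-10.8, -6.0, 8.2]
grip_width: 0.139
grip_force: 30.0
[ 0.13204893  0.2859154   1.6251714  -0.00262288  1.23757406 -1.42726618] [-10.82677596  -6.01719991   8.23841007] [-1.00884186  1.82689167  0.12591609] [ 0.00530721  0.99997891 -0.00171147 -0.00333059]
```

```bash
python3 -m pendant '[[0,0,-0.2,0.15,0.65,0,0],[-0.03,0,-0.4,0.3,1.3,0,0],[-0.06,0.01,-0.6,0.45,1.95,0,0],[-0.1,0.02,-0.8,0.6,2.6,0,0],[-0.13,0.03,-1.0,0.8,3.3,0,0],[-0.17,0.04,-1.2,0.95,4,0,0],[-0.21,0.05,-1.35,1.1,4.5,0,0],[-0.25,0.06,-1.5,1.2,5,0,0],[-0.25,0.06,-1.5,1.2,5,0,0],[-0.25,0.06,-1.5,1.2,5,0,0]]'; python3 -c "
from cell import readout
s=readout.state();print(s['joint_positions'],s['wrist_force'],s['ft_torque'],s['tcp_pos'],s['orientation'])"
```

```text
time_s: 5.9
tcp_pos: [0.5611, 0.1949, 0.1408]
orientation: [0.006, 0.999, -0.012, -0.048]
wrist_force: [-7.5, -5.6, -2.1]
grip_width: 0.143
grip_force: 30.0
[ 0.13670659  0.35000341  1.52092058 -0.01033575  1.36885616 -1.42005834] [-7.52462291 -5.57308827 -2.12671374] [-0.66420769  1.03423564  0.12029012] [0.5611208  0.19492742 0.14075397] [ 0.0057234   0.99876623 -0.01198294 -0.04785043]
```

```bash
python3 -m pendant '[[0,0,-0.06,0.05,0.2,0,0],[0,0,-0.12,0.1,0.4,0,0],[0,0,-0.18,0.15,0.6,0,0],[-0.02,0,-0.24,0.2,0.8,0,0],[-0.04,0.01,-0.3,0.23,0.97,0,0],[-0.04,0.01,-0.3,0.23,0.97,0,0],[-0.04,0.01,-0.3,0.23,0.97,0,0],[-0.04,0.01,-0.3,0.23,0.97,0,0],[-0.04,0.01,-0.3,0.23,0.97,0,0],[-0.04,0.01,-0.3,0.23,0.97,0,0]]'; python3 -c "
from cell import readout
s=readout.state();print(s['joint_positions'],s['wrist_force'],s['ft_torque'],s['tcp_pos'],s['orientation'])"
```

```text
time_s: 6.9
tcp_pos: [0.5617, 0.195, 0.1436]
orientation: [0.006, 0.998, -0.014, -0.056]
wrist_force: [-8.4, -4.7, -2.1]
grip_width: 0.136
grip_force: 30.0
[ 0.13749227  0.36283978  1.49980026 -0.01164459  1.39446894 -1.41906141] [-8.36689162 -4.72912245 -2.11173418] [-0.74606989  0.89038359  0.20426558] [0.56174407 0.19504052 0.14362391] [ 0.00575881  0.99829984 -0.01392312 -0.05630636]
```

```bash
for k in 1; do python3 -m pendant '[[0,0,-0.06,0.05,0.2,0,0],[0,0,-0.12,0.1,0.4,0,0],[0,0,-0.18,0.15,0.6,0,0],[-0.02,0,-0.24,0.2,0.8,0,0],[-0.04,0.01,-0.3,0.23,0.97,0,0],[-0.04,0.01,-0.3,0.23,0.97,0,0],[-0.04,0.01,-0.3,0.23,0.97,0,0],[-0.04,0.01,-0.3,0.23,0.97,0,0],[-0.04,0.01,-0.3,0.23,0.97,0,0],[-0.04,0.01,-0.3,0.23,0.97,0,0]]'; done; python3 -c "
from cell import readout,cams
s=readout.state();print(s['ft_torque'])
from h import *
a=cams.snapshot('scene')[105:215,170:305];cv2.imwrite('pics/s2.png',cv2.resize(a,None,fx=5,fy=5,interpolation=cv2.INTER_CUBIC))
i=cams.camera_info('scene');m=np.load('m.npy');c,s=np.cos(m[2]),np.sin(m[2])
for t in (0,.08,.1,.12,.14):
  x=-.243*np.cos(t)-.02*np.sin(t)+.085;z=.106-.02*np.cos(t)+.243*np.sin(t)
  print(t,[(5*(proj(i,(m[0]+c*x-s*y,m[1]+s*x+c*y,z))-[170,105])).round() for y in(.102,-.102)])
"
```

```text
time_s: 7.9
tcp_pos: [0.5624, 0.1952, 0.1466]
orientation: [0.006, 0.998, -0.016, -0.065]
wrist_force: [-7.1, -4.7, -2.2]
grip_width: 0.139
grip_force: 30.0
[-0.73588209  0.95559681  0.13769929]
0 [array([ 40., 322.]), array([328., 511.])]
0.08 [array([ 35., 298.]), array([326., 487.])]
0.1 [array([ 34., 291.]), array([326., 480.])]
0.12 [array([ 33., 284.]), array([326., 474.])]
0.14 [array([ 32., 278.]), array([326., 467.])]
```

View pics/s2.png

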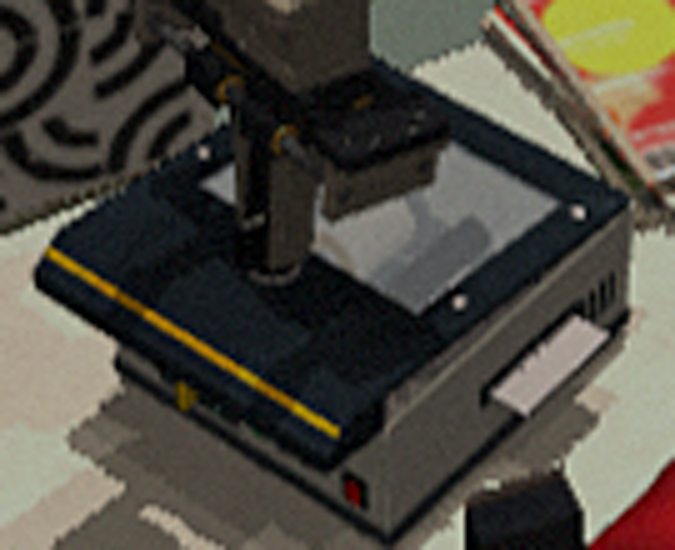

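The scene crop shows the cover raised about 0.1 rad (left nose corner at (38,285)). The yellow tongue shows below the skirt at crop (185,397), which is full-picture (207,184).

```bash
python3 -m pendant '[[0,0,-0.06,0.05,0.2,0,0],[0,0,-0.12,0.1,0.4,0,0],[0,0,-0.18,0.15,0.6,0,0],[-0.02,0,-0.24,0.2,0.8,0,0],[-0.04,0.01,-0.3,0.23,0.97,0,0],[-0.04,0.01,-0.3,0.23,0.97,0,0],[-0.04,0.01,-0.3,0.23,0.97,0,0],[-0.04,0.01,-0.3,0.23,0.97,0,0],[-0.04,0.01,-0.3,0.23,0.97,0,0],[-0.04,0.01,-0.3,0.23,0.97,0,0]]';  python3 - <<'E'
from h import *
s=readout.state();print(s['joint_positions'],s['tcp_pos'],s['orientation'])
i=cams.camera_info('scene');m=np.load('m.npy');c,sn=np.cos(m[2]),np.sin(m[2])
M=np.array([[c,-sn,0],[sn,c,0],[0,0,1]])
for p in((205.5,183),(207,184.4),(207,187)):
  a=ray('scene',p,0.05,i);b=ray('scene',p,.15,i)
  a=M.T@(a-[m[0],m[1],0]);b=M.T@(b-[m[0],m[1],0]);k=(-.151-a[0])/(b[0]-a[0]);print((a+k*(b-a)).round(4))
# kinematics fit
from scipy.optimize import least_squares
D=[((.9039,.15906,1.59821,1.3862),(.25324,.51554,.21362)),((.12223,.21215,1.53593,1.39237),(.5652,.18973,.21446)),((.13205,.28592,1.62517,1.23757),(.5592,.1944,.1277)),((.13671,.35,1.52092,1.36886),(.56112,.19493,.14075)),((.13749,.36284,1.4998,1.39447),(.56174,.19504,.14362))]
q=s['joint_positions'];D.append(((q[0],q[1],q[2],q[4]),tuple(s['tcp_pos'])))
def fk(p,q):
  q1,q2,q3,q5=q;zs,L1,L2,o,L3,lat=p;f=q2+q3;t=f+q5
  r=L1*np.sin(q2)+L2*np.sin(f)+o*np.cos(f)+L3*np.sin(t);z=zs+L1*np.cos(q2)+L2*np.cos(f)-o*np.sin(f)+L3*np.cos(t)
  return np.array([r*np.cos(q1)-lat*np.sin(q1),r*np.sin(q1)+lat*np.cos(q1),z])
p0=np.array([.3,.4,.38,0,.28,.12])
r=least_squares(lambda p:np.concatenate([np.concatenate([(fk(p,a)-b)*1000 for a,b in D]),(p-p0)*3]),p0)
print(r.x.round(3),np.abs(r.fun).max()); np.save("fk.npy",r.x)
print("tooldown reach check")
E
```

```text
time_s: 8.95
tcp_pos: [0.5626, 0.1953, 0.148]
orientation: [0.006, 0.997, -0.018, -0.074]
wrist_force: [-6.3, -5.6, -7.9]
grip_width: 0.139
grip_force: 30.0
[ 0.13916087  0.39086597  1.45776392 -0.01407054  1.44486019 -1.41719152] [0.56264501 0.19533803 0.1480094 ] [ 0.00579027  0.99707679 -0.01788562 -0.07405706]
[-0.151   0.0074  0.0928]
[-0.151   0.0022  0.091 ]
[-0.151   0.0033  0.0801]
[0.298 0.385 0.519 0.047 0.322 0.118] 2.3448698063870674
tooldown reach check
```

The last step met the catch: only 1.4 mm of rise, with Fz up about 6 N, so the cover is at about 0.12 rad. I'll let go and rise.

```bash
python3 -m pendant '[[0,0,0.15,0,0,0,0],[0,0,0.15,0,0,0,0.15],[0,0,0.15,0,0,0,0.3],[0,0,0.15,0,0,0,0.4],[0,0,-1.5,0,0,0,0.4],[0,0,-4,0,0,0,0.4],[0,0,-7,0,0,0,0.4],[0,0,-10,0,0,0,0.2],[0,0,-13,0,0,0,0],[0,0,-15,0,0,0,0]]' 30;  python3 -m pendant '[[2,0,0,0,-4,-1.5,0],[5,0,0,0,-8,-3,0],[8,0,0,0,-12,-4.5,0],[11,0,0,0,-16,-6,0],[14,0,0,0,-20,-7.5,0],[16,0,0,0,-23,-9,0],[17,0,0,0,-25,-10.5,0],[17,0,0,0,-25,-12,0],[17,0,0,0,-25,-13.3,0],[17,0,0,0,-25,-13.3,0]]'; python3 - <<'E'
from h import *
from scipy.spatial.transform import Rotation as Ro
s=readout.state();R=Ro.from_quat(s['orientation']).as_matrix();print(s['joint_positions'].round(3),s['tcp_pos'],'\n',R.round(3))
E
```

```text
time_s: 9.95
tcp_pos: [0.5882, 0.2021, 0.3032]
orientation: [0.006, 0.998, -0.016, -0.067]
wrist_force: [0.4, 0.1, -0.1]
grip_width: 0.16
grip_force: 0.0
time_s: 10.95
tcp_pos: [0.419, 0.204, 0.3239]
orientation: [-0.112, 0.983, -0.009, 0.147]
wrist_force: [-0.1, 0.7, 0.4]
grip_width: 0.005
grip_force: 0.0
[ 0.229 -0.425  1.938 -0.052  1.338 -1.565] [0.4189754  0.20402712 0.32387641] 
 [[-0.931 -0.218  0.291]
 [-0.224  0.975  0.016]
 [-0.287 -0.05  -0.957]]
```

```bash
cat >> h.py <<'E'
from scipy.spatial.transform import Rotation as Ro
m=np.load('m.npy');_c,_s=np.cos(m[2]),np.sin(m[2])
M=np.array([[_c,-_s,0],[_s,_c,0],[0,0,1]]);O=np.array([m[0],m[1],0])
def st():
    s=readout.state();R=Ro.from_quat(s['orientation']).as_matrix()
    print("mach tcp",(1000*M.T@(s['tcp_pos']-O)).round(1),"down",np.degrees(np.arcsin(-R[2,2])).round(1),"Fm",(M.T@s['wrist_force']).round(1),"q",s['joint_positions'].round(2),"t",s['time_s']);return s,R
def go(x,y,z,b,far=0):
    """machine mm, tilt below horizontal deg"""
    s,R=st();b=np.radians(b);zt=M@[np.cos(b),0,-np.sin(b)];yt=M[:,1];Rt=np.c_[np.cross(yt,zt),yt,zt]
    d=O+M@(np.array([x,y,z])/1000)-far*zt/1000-s['tcp_pos']
    print("cm",(100*R.T@d).round(2),"deg",np.degrees(Ro.from_matrix(R.T@Rt).as_rotvec()).round(1))
E
python3 -c "
from h import *
go(-139.7,-32,71.6,50,100)"
```

```text
mach tcp [-220.1   42.8  323.9] down 73.1 Fm [0.  0.7 0.4] q [ 0.23 -0.43  1.94 -0.05  1.34 -1.57] t 10.95
cm [ 3.52 -6.57 17.65] deg [ -2.9 -23.3   0.8]
```

```bash
python3 -m pendant '[[0.4,-0.7,1.8,-0.3,-3,0,0],[0.8,-1.4,3.6,-0.6,-6,0,0],[1.2,-2.1,5.4,-0.9,-9,0,0],[1.6,-2.8,7.2,-1.2,-12,0,0],[2,-3.5,9,-1.5,-15,0.2,0],[2.4,-4.2,10.8,-1.8,-18,0.4,0],[2.8,-5,12.6,-2.1,-20,0.6,0],[3.2,-5.8,14.4,-2.5,-22,0.8,0],[3.5,-6.6,16.2,-2.9,-23.3,0.8,0],[3.5,-6.6,17.6,-2.9,-23.3,0.8,0]]'; python3 -c "
from h import *
go(-139.7,-32,71.6,50,0)"
```

```text
time_s: 11.95
tcp_pos: [0.4513, 0.1332, 0.1467]
orientation: [-0.107, 0.934, 0.039, 0.339]
wrist_force: [0.6, -0.4, 0.1]
grip_width: 0.006
grip_force: 0.0
mach tcp [-204.9  -33.5  146.7] down 50.1 Fm [ 0.5 -0.5  0.1] q [-0.14 -0.69  2.56  0.4   0.64 -2.18] t 11.95
cm [-0.19  0.16  9.94] deg [-0.1 -0.1 -0.2]
```

```bash
python3 -c "
from h import *
i=cams.camera_info('wrist');im=cams.snapshot('wrist');cv2.imwrite('pics/w2.png',im)
for X in ((-151,3,88),(-151,3,78),(-159,102,115),(-159,-102,115),(-159,0,115)):
  print(X,proj(i,O+M@(np.array(X)/1000)).round(1))
"
```

```text
(-151, 3, 88) [293.8 199.8]
(-151, 3, 78) [293.  190.9]
(-159, 102, 115) [411.1 221.4]
(-159, -102, 115) [176.5 221.8]
(-159, 0, 115) [293.7 221.6]
```

View pics/w2.png

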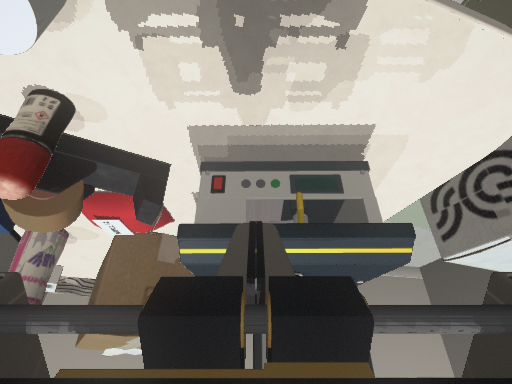

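The wrist picture shows the skirt's lower edge at row 224 (columns 179-414) and the yellow tongue at column 300, rows 192-222. That puts the tongue at y about 6-8 mm, left of the fingers. The way in is free.

```bash
python3 -m pendant '[[0,0.1,1.2,0,0,0,0],[-0.1,0.1,2.4,0,0,0,0],[-0.1,0.1,3.6,0,0,0,0],[-0.1,0.1,4.8,0,0,0,0],[-0.2,0.2,6,0,0,0,0],[-0.2,0.2,7.2,0,0,0,0],[-0.2,0.2,8.2,0,0,0,0],[-0.2,0.2,9.2,0,0,0,0],[-0.2,0.2,9.9,0,0,0,0],[-0.2,0.2,9.9,0,0,0,0]]'; python3 -c "
from h import *
go(-139.7,-12,71.6,50,0)"
```

```text
time_s: 13.0
tcp_pos: [0.5148, 0.1518, 0.0732]
orientation: [-0.109, 0.934, 0.04, 0.339]
wrist_force: [-0.3, 0.8, 0.5]
grip_width: 0.006
grip_force: 0.0
mach tcp [-138.9  -30.1   73.2] down 50.1 Fm [-0.1  0.9  0.5] q [-0.05 -0.19  2.42  0.67  0.29 -2.44] t 13.0
cm [0.17 1.81 0.07] deg [ 0.1 -0.1 -0.1]
```

```bash
python3 -m pendant '[[0,0.2,0,0,0,0,0],[0,0.4,0,0,0,0,0],[0,0.6,0,0,0,0,0],[0,0.8,0,0,0,0,0],[0,1,0,0,0,0,0],[0,1.2,0,0,0,0,0],[0,1.2,0,0,0,0,0],[0,1.2,0,0,0,0,0],[0,1.2,0,0,0,0,0],[0,1.2,0,0,0,0,0]]'; python3 -c "
from h import *
st()"; python3 -m pendant '[[0,0.1,0,0,0,0,0],[0,0.2,0,0,0,0,0],[0,0.3,0,0,0,0,0],[0,0.4,0,0,0,0,0],[0,0.5,0,0,0,0,0],[0,0.5,0,0,0,0,0],[0,0.5,0,0,0,0,0],[0,0.5,0,0,0,0,0],[0,0.5,0,0,0,0,0],[0,0.5,0,0,0,0,0]]'; python3 -c "
from h import *
st()"
```

```text
time_s: 14.0
tcp_pos: [0.5117, 0.1631, 0.0736]
orientation: [-0.109, 0.934, 0.04, 0.339]
wrist_force: [-0.4, -0.2, 0.3]
grip_width: 0.006
grip_force: 0.0
mach tcp [-139.3  -18.4   73.6] down 50.1 Fm [-0.4 -0.1  0.3] q [-0.01 -0.19  2.42  0.61  0.28 -2.36] t 14.0
time_s: 15.0
tcp_pos: [0.5105, 0.168, 0.0736]
orientation: [-0.109, 0.934, 0.04, 0.339]
wrist_force: [-0.5, -0.2, 0.0]
grip_width: 0.003
grip_force: 0.0
mach tcp [-139.3  -13.3   73.6] down 50.1 Fm [-0.5 -0.1  0. ] q [ 0.   -0.18  2.42  0.59  0.27 -2.32] t 15.0
```

```bash
python3 -m pendant '[[0,0.1,0,0,0,0,0],[0,0.2,0,0,0,0,0],[0,0.3,0,0,0,0,0],[0,0.4,0,0,0,0,0],[0,0.5,0,0,0,0,0],[0,0.5,0,0,0,0,0],[0,0.5,0,0,0,0,0],[0,0.5,0,0,0,0,0],[0,0.5,0,0,0,0,0],[0,0.5,0,0,0,0,0]]'; python3 -c "
from h import *
st()"
```

```text
time_s: 16.0
tcp_pos: [0.5093, 0.1728, 0.0735]
orientation: [-0.109, 0.934, 0.04, 0.339]
wrist_force: [-0.2, -1.9, 0.6]
grip_width: 0.003
grip_force: 1.0
mach tcp [-139.4   -8.3   73.5] down 50.1 Fm [-0.7 -1.8  0.6] q [ 0.02 -0.18  2.41  0.56  0.26 -2.28] t 16.0
```

```bash
python3 -m pendant '[[0,0.1,0,0,0,0,0],[0,0.2,0,0,0,0,0],[0,0.3,0,0,0,0,0],[0,0.4,0,0,0,0,0],[0,0.4,0,0,0,0,0],[0,0.4,0,0,0,0,0],[0,0.4,0,0,0,0,0],[0,0.4,0,0,0,0,0],[0,0.4,0,0,0,0,0],[0,0.4,0,0,0,0,0]]'; python3 -c "
from h import *
st()
[print(readout.state()['wrist_force'].round(2)) for _ in range(2)]"
```

```text
time_s: 17.0
tcp_pos: [0.5084, 0.1767, 0.0736]
orientation: [-0.109, 0.934, 0.04, 0.339]
wrist_force: [-0.2, -1.9, 0.6]
grip_width: 0.007
grip_force: 1.0
mach tcp [-139.3   -4.3   73.6] down 50.1 Fm [-0.6 -1.9  0.6] q [ 0.03 -0.18  2.41  0.54  0.26 -2.25] t 17.0
[-0.15 -1.95  0.56]
[-0.15 -1.95  0.56]
```

```bash
python3 -m pendant '[[0,-0.2,0,0,0,0,0],[0,-0.4,0,0,0,0,0],[0,-0.65,0,0,0,0,0],[0,-0.65,0,0,0,0,0],[0,-0.65,0,0,0,0,0],[0,-0.65,0,0,0,0,0],[0,-0.65,0,0,0,0,0],[0,-0.65,0,0,0,0,0],[0,-0.65,0,0,0,0,0],[0,-0.65,0,0,0,0,0]]'; python3 -c "
from h import *
st()"
```

```text
time_s: 18.0
tcp_pos: [0.5099, 0.1705, 0.0736]
orientation: [-0.109, 0.934, 0.04, 0.339]
wrist_force: [1.1, 0.5, 0.5]
grip_width: 0.005
grip_force: 0.0
mach tcp [-139.3  -10.7   73.6] down 50.1 Fm [1.2 0.3 0.5] q [ 0.01 -0.18  2.42  0.57  0.26 -2.3 ] t 18.0
```

```bash
python3 -m pendant '[[0,0.25,0,0,0,0,0],[0,0.5,0,0,0,0,0],[0,0.75,0,0,0,0,0],[0,1,0,0,0,0,0],[0,1.2,0,0,0,0,0],[0,1.4,0,0,0,0,0],[0,1.5,0,0,0,0,0],[0,1.6,0,0,0,0,0],[0,1.6,0,0,0,0,0],[0,1.6,0,0,0,0,0]]'; python3 -c "
from h import *
st()"
```

```text
time_s: 19.0
tcp_pos: [0.5061, 0.186, 0.0734]
orientation: [-0.109, 0.934, 0.04, 0.339]
wrist_force: [-2.0, -3.0, 0.0]
grip_width: 0.007
grip_force: 1.5
mach tcp [-139.4    5.2   73.4] down 50.1 Fm [-2.6 -2.5  0. ] q [ 0.06 -0.17  2.41  0.47  0.24 -2.17] t 19.0
```

```bash
python3 -m pendant '[[0,0.05,0,0,0,0,0],[0,0.1,0,0,0,0,0],[0,0.15,0,0,0,0,0],[0,0.2,0,0,0,0,0],[0,0.24,0,0,0,0,0],[0,0.24,0,0,0,0,0],[0,0.24,0,0,0,0,0],[0,0.24,0,0,0,0,0],[0,0.24,0,0,0,0,0],[0,0.24,0,0,0,0,0]]'; python3 -c "
from h import *
go(-136.4,6.5,80.4,52)"
```

```text
time_s: 20.0
tcp_pos: [0.5057, 0.1883, 0.0735]
orientation: [-0.109, 0.934, 0.04, 0.339]
wrist_force: [0.1, -3.4, -2.0]
grip_width: 0.003
grip_force: 1.6
mach tcp [-139.4    7.6   73.5] down 50.1 Fm [-0.6 -3.3 -2. ] q [ 0.07 -0.17  2.41  0.46  0.24 -2.14] t 20.0
cm [-0.67 -0.11 -0.34] deg [-0.   1.9 -0. ]
```

```bash
python3 -m pendant '[[-0.1,-0.01,-0.05,0,0.3,0,0],[-0.2,-0.03,-0.1,0,0.6,0,0],[-0.3,-0.05,-0.15,0,0.9,0,0],[-0.4,-0.06,-0.2,0,1.2,0,0],[-0.5,-0.08,-0.25,0,1.5,0,0],[-0.6,-0.09,-0.3,0,1.8,0,0],[-0.67,-0.1,-0.34,0,2,0,0],[-0.67,-0.1,-0.34,0,2,0,0],[-0.67,-0.1,-0.34,0,2,0,0],[-0.67,-0.1,-0.34,0,2,0,0]]'; python3 -c "
from h import *
go(-133,5.5,87,54.5)"
```

```text
time_s: 21.0
tcp_pos: [0.5046, 0.1882, 0.0764]
orientation: [-0.11, 0.941, 0.038, 0.318]
wrist_force: [-9.2, -5.7, -6.3]
grip_width: 0.005
grip_force: 6.8
mach tcp [-140.4    7.8   76.4] down 52.6 Fm [-10.2  -3.4  -6.3] q [ 0.07 -0.17  2.38  0.34  0.31 -2.02] t 21.0
cm [-1.24 -0.22 -0.39] deg [ 0.1  1.9 -0. ]
```

```bash
python3 -m pendant '[[0.3,0.05,0,0,0.3,0,0],[0.6,0.1,0,0,0.6,0,0],[0.9,0.12,0,0,1,0,0],[0.9,0.12,0.3,0,1,0,0],[0.9,0.12,0.7,0,1,0,0],[0.9,0.12,1.1,0,1,0,0],[0.9,0.12,1.5,0,1,0,0],[0.9,0.12,1.9,0,1,0,0],[0.9,0.12,1.9,0,1,0,0],[0.9,0.12,1.9,0,1,0,0]]'; python3 -c "
from h import *
go(-130,4.2,73,53)"
```

```text
time_s: 22.0
tcp_pos: [0.5139, 0.1902, 0.0607]
orientation: [-0.11, 0.942, 0.037, 0.315]
wrist_force: [2.4, -2.8, -3.4]
grip_width: 0.001
grip_force: 2.5
mach tcp [-130.9    7.5   60.7] down 53.0 Fm [ 1.7 -3.3 -3.4] q [ 0.08 -0.1   2.35  0.36  0.26 -2.04] t 22.0
cm [-0.81 -0.33 -0.93] deg [-0.  0. -0.]
```

```bash
python3 -m pendant '[[-0.13,-0.02,-0.14,0,0,0,0],[-0.26,-0.04,-0.27,0,0,0,0],[-0.39,-0.07,-0.41,0,0,0,0],[-0.52,-0.1,-0.54,0,0,0,0],[-0.65,-0.13,-0.68,0,0,0,0],[-0.78,-0.16,-0.81,0,0,0,0],[-0.9,-0.2,-0.95,0,0,0,0],[-0.9,-0.2,-0.95,0,0,0,0],[-0.9,-0.2,-0.95,0,0,0,0],[-0.9,-0.2,-0.95,0,0,0,0]]'; python3 -c "
from h import *
st()"
```

```text
time_s: 23.0
tcp_pos: [0.5129, 0.1897, 0.0718]
orientation: [-0.11, 0.943, 0.038, 0.313]
wrist_force: [-10.9, 2.2, -1.8]
grip_width: 0.0
grip_force: 4.7
mach tcp [-132.     7.2   71.8] down 53.3 Fm [-10.1   4.7  -1.8] q [ 0.07 -0.13  2.35  0.33  0.31 -2.01] t 23.0
```

```bash
python3 -c "
from h import *
a=cams.snapshot('scene')[105:215,170:305];cv2.imwrite('pics/s3.png',cv2.resize(a,None,fx=5,fy=5,interpolation=cv2.INTER_CUBIC))
i=cams.camera_info('scene')
for t in (.1,.14,.18,.22):
  x=-.243*np.cos(t)-.02*np.sin(t)+.085;z=.106-.02*np.cos(t)+.243*np.sin(t)
  print(t,[(5*(proj(i,O+M@np.array([x,y,z]))-[170,105])).round() for y in(.102,-.102)])
st()"
```

```text
0.1 [array([ 34., 291.]), array([326., 480.])]
0.14 [array([ 32., 278.]), array([326., 467.])]
0.18 [array([ 31., 264.]), array([326., 453.])]
0.22 [array([ 30., 249.]), array([327., 439.])]
mach tcp [-131.9    7.2   71.9] down 53.3 Fm [-10.3   3.9  -2.4] q [ 0.07 -0.13  2.35  0.33  0.31 -2.01] t 23.05
```

View pics/s3.png

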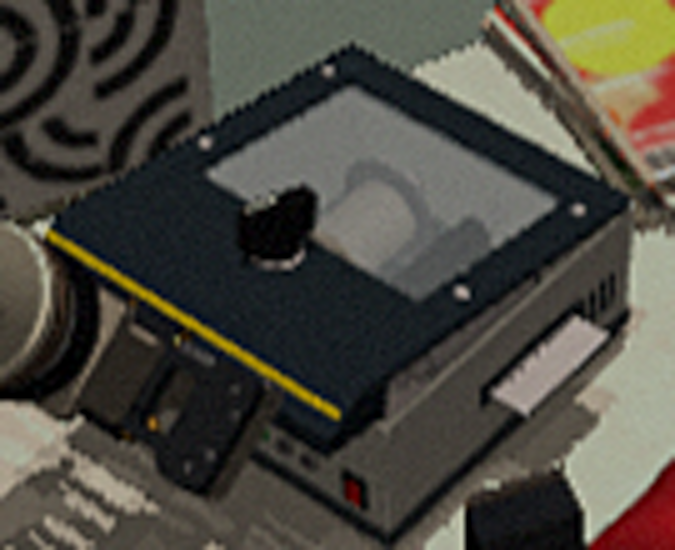

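The picture shows the stripe about 20 crop pixels higher than before, so the cover is at about 0.165 rad and already past where the catch stopped it. I keep lifting gently.

```bash
python3 -m pendant '[[-0.12,-0.03,-0.11,0,0,0,0],[-0.24,-0.06,-0.22,0,0,0,0],[-0.36,-0.09,-0.33,0,0,0,0],[-0.48,-0.12,-0.44,0,0,0,0],[-0.6,-0.14,-0.55,0,0,0,0],[-0.72,-0.16,-0.66,0,0,0,0],[-0.82,-0.18,-0.76,0,0,0,0],[-0.82,-0.18,-0.76,0,0,0,0],[-0.82,-0.18,-0.76,0,0,0,0],[-0.82,-0.18,-0.76,0,0,0,0]]'; python3 -c "
from h import *
st()"
```

```text
time_s: 24.05
tcp_pos: [0.5147, 0.188, 0.082]
orientation: [-0.111, 0.943, 0.037, 0.312]
wrist_force: [-10.8, -0.1, -3.6]
grip_width: 0.007
grip_force: 6.5
mach tcp [-130.6    5.3   82. ] down 53.4 Fm [-10.6   2.4  -3.6] q [ 0.07 -0.15  2.34  0.3   0.34 -1.99] t 24.05
```

```bash
python3 -m pendant '[[-0.13,-0.01,-0.12,0,0,0,0],[-0.26,-0.02,-0.24,0,0,0,0],[-0.39,-0.03,-0.36,0,0,0,0],[-0.52,-0.04,-0.48,0,0,0,0],[-0.65,-0.05,-0.6,0,0,0,0],[-0.78,-0.06,-0.71,0,0,0,0],[-0.92,-0.06,-0.81,0,0,0,0],[-0.92,-0.06,-0.81,0,0,0,0],[-0.92,-0.06,-0.81,0,0,0,0],[-0.92,-0.06,-0.81,0,0,0,0]]'; python3 -c "
from h import *
st()"
```

```text
time_s: 25.05
tcp_pos: [0.5166, 0.1882, 0.0935]
orientation: [-0.111, 0.943, 0.038, 0.311]
wrist_force: [-13.6, -0.5, -1.4]
grip_width: 0.006
grip_force: 7.3
mach tcp [-128.8    4.9   93.5] down 53.5 Fm [-13.4   2.6  -1.4] q [ 0.07 -0.18  2.33  0.28  0.37 -1.96] t 25.05
```

```bash
python3 -m pendant '[[-0.18,0,-0.17,0,0,0,0],[-0.36,0,-0.34,0,0,0,0],[-0.54,0,-0.5,0,0,0,0],[-0.72,0,-0.67,0,0,0,0],[-0.88,0,-0.84,0,0,0,0],[-1.06,0,-1.0,0,0,0,0],[-1.24,0,-1.17,0,0,0,0],[-1.42,0,-1.34,0,0,0,0],[-1.6,0,-1.5,0,0,0,0],[-1.75,0,-1.65,0,0,0,0]]'; python3 -c "
from h import *
st()
a=cams.snapshot('scene')[85:215,170:305];cv2.imwrite('pics/s4.png',cv2.resize(a,None,fx=4,fy=4,interpolation=cv2.INTER_CUBIC))
i=cams.camera_info('scene')
for t in (0,.1,.25,.3,.35,.4):
  x=.085+-.243*np.cos(t)+.02*np.sin(t);z=.106+.02*np.cos(t)+.243*np.sin(t)
  print(t,[(4*(proj(i,O+M@np.array([x,y,z]))-[170,85])).round() for y in(.102,-.102)])
"
```

```text
time_s: 26.05
tcp_pos: [0.5224, 0.1894, 0.1192]
orientation: [-0.11, 0.942, 0.038, 0.313]
wrist_force: [-7.4, 3.2, -2.7]
grip_width: 0.0
grip_force: 3.6
mach tcp [-122.8    4.8  119.2] down 53.2 Fm [-6.5  4.8 -2.7] q [ 0.07 -0.22  2.31  0.24  0.43 -1.92] t 26.05
0 [array([ 25., 295.]), array([261., 447.])]
0.1 [array([ 24., 266.]), array([263., 418.])]
0.25 [array([ 28., 218.]), array([272., 369.])]
0.3 [array([ 31., 201.]), array([276., 352.])]
0.35 [array([ 34., 184.]), array([281., 334.])]
0.4 [array([ 38., 166.]), array([287., 316.])]
```

View pics/s4.png

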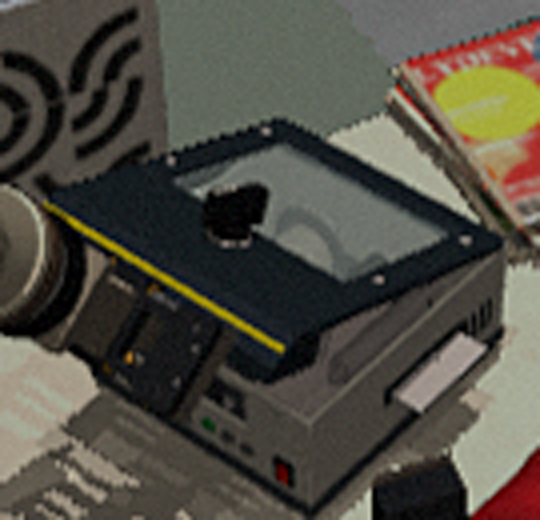

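The stripe runs (48,204)-(282,350), which is about 0.31 rad, so the cover is past the catch. Now I swing it open along its arc.

```bash
python3 -m pendant '[[-0.7,0,-0.5,0,0,0,0],[-1.4,0,-1,0,0,0,0],[-2.1,0,-1.5,0,0,0,0],[-2.8,0,-2.05,0,0,0,0],[-3.5,0,-2.55,0,0,0,0],[-4.4,0,-2.95,0,0,0,0],[-5.3,0,-3.35,0,0,0,0],[-6.2,0,-3.7,0,0,0,0],[-7.1,0,-4.1,0,0,0,0],[-7.9,0,-4.45,0,0,0,0]]'; python3 -c "
from h import *
st()"
```

```text
time_s: 27.1
tcp_pos: [0.56, 0.1966, 0.2039]
orientation: [-0.11, 0.942, 0.037, 0.315]
wrist_force: [-1.6, -0.1, -5.1]
grip_width: 0.006
grip_force: 1.9
mach tcp [-84.6   3.2 203.9] down 53.0 Fm [-1.6  0.3 -5.1] q [ 0.09 -0.25  2.14  0.15  0.61 -1.81] t 27.1
```

```bash
python3 -m pendant '[[-1,0,-0.3,0,0,0,0],[-1.9,0,-0.6,0,0,0,0],[-2.9,0,-0.8,0,0,0,0],[-3.9,0,-0.95,0,0,0,0],[-4.8,0,-1.05,0,0,0,0],[-5.8,0,-1.1,0,0,0,0],[-6.8,0,-1.15,0,0,0,0],[-7.8,0,-1.15,0,0,0,0],[-8.7,0,-1.1,0,0,0,0],[-9.7,0,-1.05,0,0,0,0]]'; python3 -c "
from h import *
st()"
```

```text
time_s: 28.1
tcp_pos: [0.629, 0.2132, 0.2694]
orientation: [-0.11, 0.942, 0.037, 0.314]
wrist_force: [-1.7, -0.2, -4.5]
grip_width: 0.003
grip_force: 2.0
mach tcp [-13.7   3.4 269.4] down 53.1 Fm [-1.7  0.2 -4.5] q [ 0.11 -0.11  1.89  0.11  0.72 -1.75] t 28.1
```

```bash
python3 -m pendant '[[-0.5,0,0.05,0,0,0,0],[-1,0,0.1,0,0,0,0],[-1.5,0,0.2,0,0,0,0],[-2,0,0.3,0,0,0,0],[-2.5,0,0.4,0,0,0,0],[-3,0,0.5,0,0,0,0],[-3.3,0,0.55,0,0,0,0],[-3.6,0,0.6,0,0,0,0],[-3.6,0,0.6,0,0,0,0],[-3.6,0,0.6,0,0,0,0]]'; python3 -c "
from h import *
st()
a=cams.snapshot('scene')[20:215,130:330];cv2.imwrite('pics/s5.png',cv2.resize(a,None,fx=3,fy=3,interpolation=cv2.INTER_CUBIC))
i=cams.camera_info('scene')
for t in (1,1.1,1.2,1.25,1.3):
  x=.085+-.243*np.cos(t)+.02*np.sin(t);z=.106+.02*np.cos(t)+.243*np.sin(t)
  print(t,[(3*(proj(i,O+M@np.array([x,y,z]))-[130,20])).round() for y in(.102,-.102)])
"
```

```text
time_s: 29.1
tcp_pos: [0.6603, 0.2205, 0.2868]
orientation: [-0.11, 0.942, 0.037, 0.315]
wrist_force: [-1.5, -0.8, -3.2]
grip_width: 0.006
grip_force: 1.4
mach tcp [ 18.6   3.2 286.8] down 53.0 Fm [-1.7 -0.4 -3.2] q [ 0.12 -0.03  1.78  0.1   0.75 -1.74] t 29.1
1 [array([223., 160.]), array([420., 263.])]
1.1 [array([241., 137.]), array([439., 238.])]
1.2 [array([259., 116.]), array([457., 215.])]
1.25 [array([269., 106.]), array([467., 204.])]
1.3 [array([278.,  97.]), array([477., 194.])]
```

View pics/s5.png

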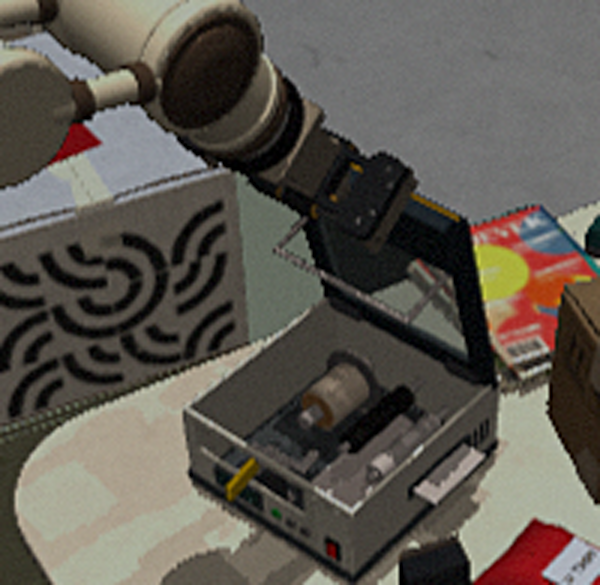

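The cover stands at about 1.2 rad, with the stripe's right end at (462,215), and the tongue has sprung back. I'll back away.

```bash
python3 -m pendant '[[0.5,0,0,0,0,0,0],[1.2,0,0,0,0,0,0],[2.2,0,0,0,0,0,0],[3.4,0,0,0,0,0,0],[4.6,0,0,0,0,0,0],[5.8,0,-1,0,0,0,0],[7,0,-3,0,0,0,0],[7.5,0,-6,0,0,0,0],[7.5,0,-9,0,0,0,0],[7.5,0,-12,0,0,0,0]]'; python3 -m pendant '[[0,0,0,0,0,0,0],[0,0,0,0,0,0,0],[0,0,0,0,0,0,0],[0,0,0,0,0,0,0],[0,0,0,0,0,0,0],[0,0,0,0,0,0,0],[0,0,0,0,0,0,0],[0,0,0,0,0,0,0],[0,0,0,0,0,0,0],[0,0,0,0,0,0,0]]'; python3 -c "
from h import *
st()
a=cams.snapshot('scene')[20:215,130:330];cv2.imwrite('pics/s6.png',cv2.resize(a,None,fx=3,fy=3,interpolation=cv2.INTER_CUBIC))"
```

```text
time_s: 30.15
tcp_pos: [0.5302, 0.1898, 0.3377]
orientation: [-0.11, 0.942, 0.037, 0.315]
wrist_force: [0.5, 0.0, 1.0]
grip_width: 0.006
grip_force: 0.0
time_s: 31.15
tcp_pos: [0.5316, 0.1901, 0.3372]
orientation: [-0.11, 0.942, 0.037, 0.315]
wrist_force: [-0.1, 0.5, 0.4]
grip_width: 0.003
grip_force: 0.0
mach tcp [-113.8    3.3  337.2] down 53.1 Fm [0.  0.6 0.4] q [ 0.07 -0.44  2.02  0.12  0.93 -1.77] t 31.15
```

View pics/s6.png

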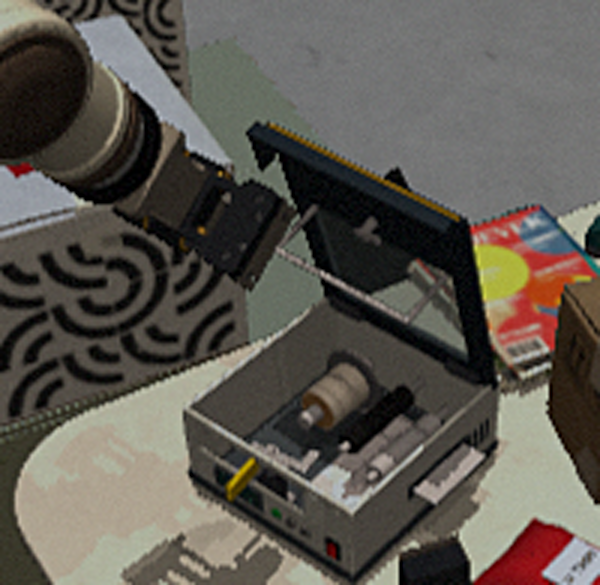

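```bash
python3 -c "
from h import *
from scipy.optimize import least_squares
i=cams.camera_info('scene')
A=np.array([(50,288),(338,468)])/5+[170,105];B=np.array([(265,124),(460,217)])/3+[130,20];C=np.array([(48,204),(282,350)])/4+[170,85]
def P(px,pz,t,y):
  return proj(i,O+M@np.array([.085+px*np.cos(t)+pz*np.sin(t),y,.106+pz*np.cos(t)-px*np.sin(t)]))
f=lambda v:np.concatenate([P(v[0],v[1],t,y)-p for t,q in((0,A),(v[2],B),(v[3],C)) for y,p in zip((v[4],-v[4]),q)])
r=least_squares(f,[-.24,.01,1.2,.3,.1]);print(r.x,r.fun.round(1))"
```

```text
[-0.2333523   0.0013022   1.29117744  0.36315258  0.09941157] [ 0.4 -0.3 -0.4  0.3  0.8 -0.3 -0.3  0.7 -0.9 -0.   0.2 -0.1]
```

```bash
python3 -c "
from cell import order
print(order.hand_in())"
```

```text
the job is handed in; nothing more can be done
None
```

I undid the latch, eased the tongue aside and opened the cover past its catch, and handed the job in at about 31 s. The cover stays back at about 1.2–1.3 rad by camera estimate. I read the free knob angle (about 1.3 rad) from the gripper's turn, and no verdict came back.

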